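# Lock the lid on the microcentrifuge rotor

## Task

Close the rotor of the open microcentrifuge: take the lid by its red knob, set it on the rotor, turn it to find where its three lugs drop into the slots of the hub, press it down against the sprung seal and twist it clockwise to the stop, so that it springs up into its locked position and stays there when you let go. Be gentle: do not force it at the stop (keep the load between lid and rotor, lugs and seal together, below about 80 N), and leave the bottle, tube rack and marker where they are.

Things in the scene. Friction and masses are not known exactly. Their poses are not given: they have to be found in the camera images.
- socket (a point): Centre of the level top face of the aluminium hub (57 mm across, 146 mm above the bench) of the rotor in the machine's chamber, on the vertical rotor axis. Belongs to the machine, so it gives the hub's position and the machine's yaw but NOT the rotor's angle: the rotor has stopped at any angle and the spindle brake holds it. Three slots 120 degrees apart are cut in the hub.
- bore (a point): Centre of the floor of the hub's bore, 24 mm below point socket (does not turn with the rotor). Bore 35 mm across; the three slots reach out to 47 mm and are 36 degrees wide, with a blue mark beside each on the hub; a centred lug has about 7 degrees of play each way. On the anticlockwise side a slot's wall is solid to the floor.
- locked (a point): Where the knob point of the lid is when locked: on the axis, 34 mm above the hub face. Clockwise (from above) of each slot a lug passes under a tooth (18 degrees wide, 6 mm deep), then springs up into a notch (34 degrees wide, roof 3 mm below the hub face, red mark beside it) that ends in a solid stop. Slot centre to notch centre 53 degrees, to the stop about 60.
- seal (a point): Centre of the top of the black seal ring around the hub (61 to 73 mm across), 8 mm above the hub face; it yields downward on springs, 3 N to start, then 1.2 N per mm. Height of the knob point above the hub face: 42 mm with lugs resting on the hub; 36 mm with lugs in the slots, lid just on the seal; lugs can turn under the teeth below 31 mm; hard bottom 28 mm, about 12 N.
- cover (a point): Middle of the top edge of the white microcentrifuge's hinged cover, which stands open and fixed, leaning back 20 degrees. The machine is 260 mm wide, 330 mm deep, 150 mm high, its chamber 158 mm across. x runs along its width, +y to its front with the display (145 mm from the rotor axis); the cover rises at the back from 160 mm behind the axis.
- lid_knob (a point): Point on the axis of the loose aluminium rotor lid (about 0.17 kg), 51 mm above the skirt rim it rests on, at the height to grip its red knob. Turns with the lid, z up. Knob: upright block 40 mm long along x, 20 mm thick along y (grip across this), from 22 mm below to 18 mm above this point. Lid plate 116 mm across, its upper face 24 mm and lower face 28 mm below this point.
- lid_lugs (a point): Point on the lid's axis level with the undersides of its three lugs, 42 mm below point lid_knob. The lugs stand out from a boss of 33 mm diameter at 0, 120 and 240 degrees from x, each under a blue line on the plate's top; circle over their tips 43 mm, 6.8 mm wide, 5 mm thick. Below the lugs the boss tapers over 7 mm to 20 mm across, to guide it into the bore.
- reagent: Amber bottle standing on the bench, 52 mm across, 100 mm high; origin at the centre of its foot. Leave it alone.
- rack: Blue tube rack on the bench, 75 x 150 mm, 43 mm high; origin under its centre. Leave it alone.
- marker: Black marker pen with a blue cap lying on the bench, 123 mm long along its x, 15 mm high; origin under its middle. Leave it alone.
- lid: The rotor lid itself: origin on its axis in the plane of the skirt's rim, 51 mm below point lid_knob; same axes. Skirt 116 mm outside, 111 mm inside, 23 mm deep; it hangs around the rotor without touching it.
- centrifuge: The white microcentrifuge, standing fast on the bench; origin on the bench below the rotor axis, 146 mm below point socket. In the conditions it includes the rotor and its seal.
Things that resemble listed ones, but are neither listed nor needed, are in the scene too. Of the things that look like the lid, the largest one is meant.

How it is judged:
On the way, in this order (a step that is already met when the one before it is completed fails the run):
1. the lid is lifted clear of the bench (height (world z) of lid_knob above 0.12 m), for 0.1 s.
2. the lid, centred on the hub, has its lugs in the slots and is pressed down far enough to turn (knob point less than 32 mm above the hub) (z of lid_knob in the frame of socket below 0.032 m and horizontal distance between lid_knob and socket below 0.004 m), for 0.1 s.
At the end, for the whole second after the job is handed in: The lid is locked on the rotor: centred on the hub within 4 mm, level within 0.04 rad, sprung up into the notches (knob point 34 mm above the hub's top face, within 1.2 mm), released and at rest (z of lid_knob in the frame of locked between -0.0012 and 0.0012 m and horizontal distance between lid_knob and socket below 0.004 m and angle between lid_knob's own z axis and vertical below 0.04 rad and linear speed of lid below 0.01 m/s and contact force between the fingers and lid below 0.2 N); the robot touches nothing.
It fails at once if the lid bears on the machine or rotor with more than 80 N, all contacts added up (contact force between lid and centrifuge above 80 N).
It fails at once if a bystander (bottle, rack or marker) is moved more than 15 mm (distance of any of reagent, rack, marker from where it was at the start of the episode above 0.015 m).
It also fails if it takes over 72 s, if anything falls off the work surface, if the arm or the gripper's body presses on something with over 40 N, if the wrist force passes 120 N, or if a joint passes its speed limit or range.

## Robot

A 7-joint arm with a two-finger parallel gripper is mounted at the origin on the work surface. World frame = base frame: x ahead of the robot, y to its left, z up, the work surface at z = 0. Lengths are in m, angles in rad, forces in N, time in s.
With the tool pointing down it reaches from about 0.425 to 0.925 m from the base axis. Payload 6.8 kg.
Tool frame: the origin (TCP) lies on the front face of the gripper's body, between the roots of the fingers; the fingertips stand 73 mm ahead of it and the grasp point (between the pads) lies 54 mm ahead of it (env.nose_length is the distance from the TCP to the fingertips, in m); z points along the fingers, y is the direction in which the jaws open and shut (so a half turn about z gives the same grasp; the last joint's range is limited). The gripper opens to 85 mm and grips with 20 to 120 N. Pads are 22 mm wide; open, the fingers measure 114 mm over their backs; the gripper's body (76 mm by 85 mm) begins 54 mm behind the grasp point. The pads swing forward as they close: fully open they stand 13 mm farther back than shut.
Start: joints at [1.013, 0.477, 0.022, 1.555, -0.011, 1.109, -0.083], TCP at [0.293, -0.608, 0.304] pointing down, gripper open.
Joint ranges: [-2.96, 2.96], [-0.34, 2.1], [-1.41, 1.46], [0.24, 2.44], [-1.37, 4.51], [0.17, 1.92], [-2.96, 2.96]. Speed limits (rad/s): [2.39, 2.39, 3.14, 3.14, 3.14, 3.14, 3.14].

## Interface

Orientations are given as a unit quaternion [w, x, y, z].
In Python, from cell import env, kin, camera, calibration, job gives the robot as it stands. The module is installed in compiled form; this text tells all that it offers. Calls block until the motion is done:
- env.reach(position, orientation): joint-space move of the TCP to a pose.
- env.movel(position, velocity=0.15, rot=None, stop_force=None): straight line of the TCP; rot=None keeps the orientation; velocity is the mean speed in m/s. With stop_force (N) it stops when the force on the tool has changed by that much, and returns True; else False.
- env.goto_joints(angles): joint-space move.
- env.grip(opening, f_grip=None): finger opening in m; f_grip is the grip in N (None keeps the last); returns when the fingers have stopped.
- env.dwell(seconds).
- kin.inverse_kinematics(position, orientation): joint angles nearest the present ones, or None.
- env.get_state(): the state.
- camera(name): name is "scene" or "top"; returns (picture, depth): 384x512x3 uint8, blue, green, red; 384x512 float32, m along the optical axis (not along the pixel's ray), 0 where there is no reading.
- calibration(name): a dict with "fx", "fy", "cx", "cy" (pixels), "rvec" (rotation vector, rad) and "tvec" (3), from world to camera coordinates, as OpenCV has them. Camera axes: x right, y down, z forward; pixel columns grow to the right and rows downward; lengths in m; the calibration is good to about 2 mm. A picture is of the moment at which its call begins. calibration takes no time and is no camera call.
A pose or a line that the arm cannot do raises env.PlanningError and nothing moves.
- job.job_done(): hands the job in, once; it reports no verdict.
The state is a dict: "time": time; "qpos": joint angles; "joint_velocities": joint speeds; "joint_torque": joint torques, N m; "tcp_pos": TCP position; "orientation": TCP orientation; "force": force on the tool from outside, world axes, zero at the start; "torque": the same for the moment, N m; "opening": finger opening in m.
Only numpy, scipy, OpenCV 4.12 (cv2) and the standard library are available. Lean on these libraries where they do the work, as an engineer would, in place of code of your own. Each camera call takes 0.05 s, during which the arm holds its last target.

## Working session

There is one attempt and no reset: what is moved stays moved. The work goes in short steps, each a Python script; the robot and the scene stay as the last script left them, time stands still between calls to the robot, and variables do not carry over. Pictures are saved under pics/ and viewed, and the job is handed in when it is done.

```bash
ls; mkdir -p pics; python3 - <<'E'
from cell import env, kin, camera, calibration, job
import cv2, numpy as np
for n in ("scene","top"):
    p,d=camera(n); cv2.imwrite(f"pics/{n}0.png",p); np.savez(f"pics/{n}0.npz",p=p,d=d)
    c=calibration(n); R=cv2.Rodrigues(np.array(c["rvec"],float))[0]; print(n,c,"cam pos",-R.T@np.array(c["tvec"]).ravel())
s=env.get_state(); print(s)
E
```

```text
pics
scene {'fx': 465.8544510664533, 'fy': 465.8544510664533, 'cx': 263.32053449355277, 'cy': 190.9268458854798, 'rvec': array([ 2.23730231,  1.00047363, -0.36883811]), 'tvec': array([-0.36300338, -0.1577283 ,  1.6506209 ])} cam pos [ 1.13787945 -0.54856879  1.13379965]
top {'fx': 467.2247674411447, 'fy': 467.2247674411447, 'cx': 259.73320927738024, 'cy': 190.44203462429167, 'rvec': array([ 2.12757543, -2.18118162,  0.17865608]), 'tvec': array([-0.00959895,  0.56092204,  1.36729157])} cam pos [0.35597016 0.00641593 1.43438349]
{'time': 0.1, 'qpos': array([ 1.01289727,  0.47773523,  0.02235711,  1.55634736, -0.01149144,
        1.10926711, -0.08311577]), 'joint_velocities': array([ 0.00065271, -0.00139844,  0.0013341 , -0.00277553,  0.00183221,
       -0.0016781 ,  0.00042444]), 'joint_torque': array([ 5.26880453e-03, -5.97763538e+01,  1.61428269e+00, -2.81952488e+01,
        1.29148189e-02,  5.06723023e-03,  1.07052799e-05]), 'tcp_pos': array([ 0.29329304, -0.60750196,  0.30301338]), 'orientation': array([-7.76336712e-04,  9.74816721e-01,  2.23006050e-01, -2.45779696e-04]), 'force': array([0.27715262, 0.04950188, 0.01876983]), 'torque': array([ 0.01144441, -0.00552554, -0.02464043]), 'opening': 0.08537175938331389}
```

View pics/scene0.png

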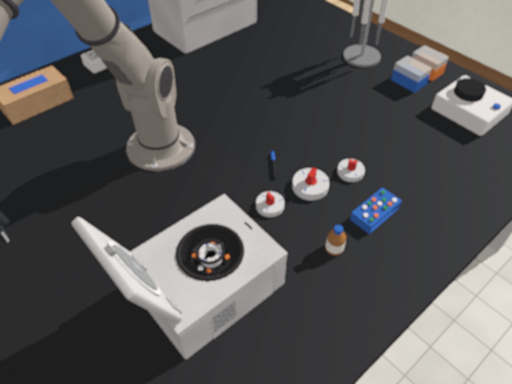

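View pics/top0.png

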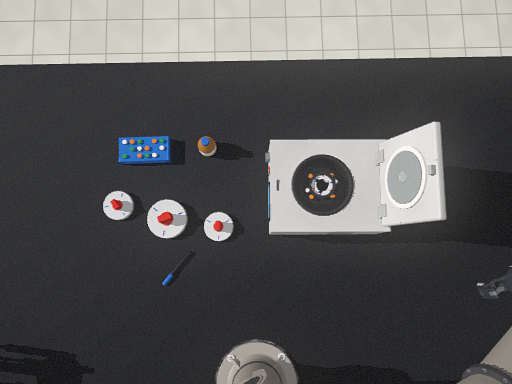

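Both pictures show three lid look-alikes. In the top view they are at (118,206), (167,219) and (218,227), and the middle one at (167,219) is the largest. The machine's hub is at about (322,185), the bottle at (207,146), the rack at (145,150) and the marker at (178,268). Next I'll take close crops and measure.

```bash
cat > h.py <<'E'
import cv2, numpy as np
from cell import env, kin, camera, calibration, job
def cam(n):
    c=calibration(n); R=cv2.Rodrigues(np.array(c["rvec"],float))[0]; return c,R,np.array(c["tvec"]).ravel()
def ray(n,u,v):
    c,R,t=cam(n); d=np.stack([(np.asarray(u,float)-c["cx"])/c["fx"],(np.asarray(v,float)-c["cy"])/c["fy"],np.ones_like(np.asarray(u,float))],-1)
    return -R.T@t, d@R
def atz(n,u,v,z):
    o,d=ray(n,u,v); k=(z-o[2])/d[...,2]; return o+d*k[...,None]
def cloud(n,D):
    v,u=np.mgrid[:384,:512]; o,d=ray(n,u,v); return o+d*D[...,None]
def proj(n,P):
    c,R,t=cam(n); q=np.atleast_2d(P)@R.T+t; return np.stack([c["fx"]*q[:,0]/q[:,2]+c["cx"],c["fy"]*q[:,1]/q[:,2]+c["cy"]],-1)
def crop(p,u,v,r,s,fn):
    q=p[v-r:v+r,u-r:u+r]; cv2.imwrite(fn,cv2.resize(q,None,fx=s,fy=s,interpolation=cv2.INTER_CUBIC))
E
python3 - <<'E'
from h import *
for n,pts in (("top",[(118,206),(167,219),(218,227),(322,185)]),("scene",[(270,203),(311,184),(351,169),(210,252)])):
    f=np.load(f"pics/{n}0.npz"); p,D=f["p"],f["d"]; C=cloud(n,D)
    for u,v in pts:
        w=C[v-25:v+26,u-25:u+26].reshape(-1,3)
        m=(w[:,2]>.012)&(w[:,2]<.12)
        print(n,u,v,C[v,u].round(4),"ext",(np.percentile(w[m],98,0)-np.percentile(w[m],2,0)).round(4) if m.any() else "", "zmax",w[:,2].max().round(4), "med", ((np.percentile(w[m],98,0)+np.percentile(w[m],2,0))/2).round(4) if m.any() else "")
    for i,(u,v) in enumerate(pts):
        pass
    ims=[]
t=np.load("pics/top0.npz")["p"]; s=np.load("pics/scene0.npz")["p"]
def q(p,u,v,r=28): return cv2.resize(p[v-r:v+r,u-r:u+r],(400,400),interpolation=cv2.INTER_CUBIC)
cv2.imwrite("pics/lidcrop.png",np.hstack([q(t,167,219),q(s,311,184)]))
cv2.imwrite("pics/hubcrop.png",np.hstack([q(t,322,185,34),q(s,210,252,36)]))
E
```

```text
top 118 206 [0.5226 0.3983 0.049 ] ext [0.0788 0.08   0.0406] zmax 1.4344 med [0.5292 0.4086 0.0337]
top 167 219 [0.4788 0.2502 0.0667] ext [0.1046 0.1051 0.0508] zmax 1.4344 med [0.4843 0.259  0.0454]
top 218 227 [0.4529 0.1029 0.0497] ext [0.0785 0.0784 0.0392] zmax 1.4344 med [0.458 0.105 0.034]
top 322 185 [ 0.5593 -0.1989  0.1273] ext [0.1345 0.1331 0.0678] zmax 1.4344 med [ 0.5651 -0.2036  0.0849]
scene 270 203 [0.4655 0.097  0.026 ] ext [0.0807 0.1525 0.0397] zmax 1.1338 med [0.4585 0.1391 0.0329]
scene 311 184 [0.4998 0.2431 0.0355] ext [0.107  0.1083 0.0558] zmax 1.1338 med [0.4862 0.2563 0.0422]
scene 351 169 [0.534  0.4004 0.0233] ext [0.0804 0.164  0.04  ] zmax 1.1338 med [0.5312 0.3658 0.0335]
scene 210 252 [ 0.5453 -0.1894  0.1263] ext [0.1066 0.1205 0.0664] zmax 1.1338 med [ 0.5329 -0.1799  0.0863]
```

View pics/lidcrop.png

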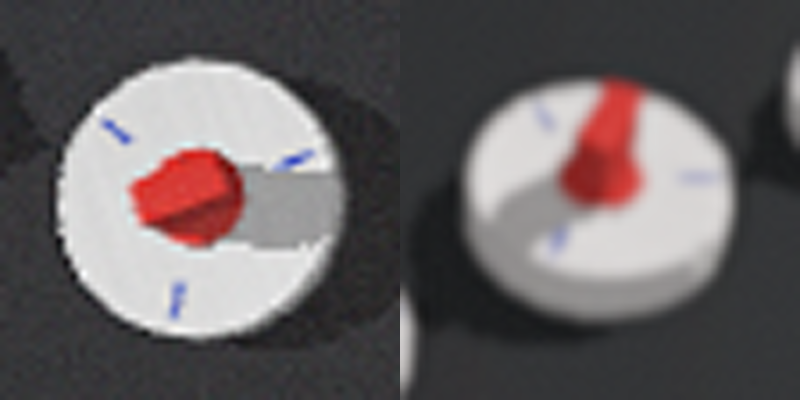

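View pics/hubcrop.png

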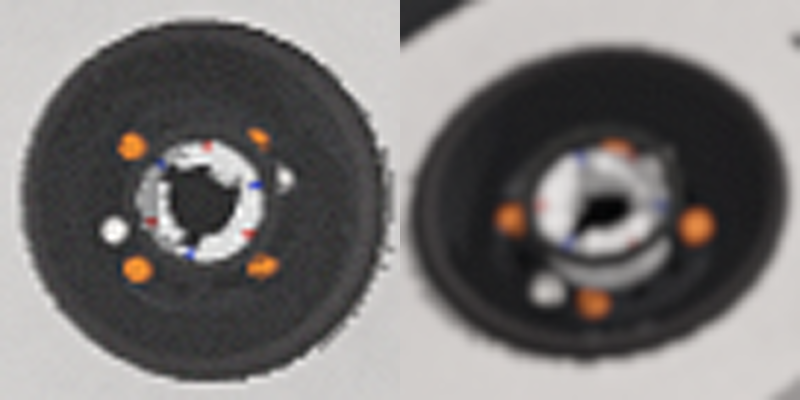

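The crops confirm the choice. The lid at (167,219) has a plate of about 0.11 m against 0.08 m for the other two, its top is near 0.067 m, and three blue lines are visible. The hub shows three blue marks, with a red one about 50° clockwise of each. Next is precise fitting.

```bash
cat > fit.py <<'E'
from h import *
from scipy.optimize import least_squares
def fitlid(n,p,D,uv,z0=.027,Rr=.058):
    C=cloud(n,D)
    hsv=cv2.cvtColor(p,cv2.COLOR_BGR2HSV).astype(int)
    h,w=384,512; v,u=np.mgrid[:h,:w]
    return C,hsv
def blobs(p,mask,amin=2):
    k,l,st,ce=cv2.connectedComponentsWithStats(mask.astype(np.uint8),connectivity=8)
    return [(ce[i],st[i,4]) for i in range(1,k) if st[i,4]>=amin]
def colmask(p,col):
    b,g,r=[p[...,i].astype(int) for i in range(3)]
    return (b-np.maximum(r,g)) if col=='b' else (r-np.maximum(b,g))
def wmarks(n,p,c,rad_px,z,col,thr,rlo,rhi,cw):
    """weighted centroids of coloured blobs near pixel c, in world at height z"""
    w=colmask(p,col).astype(float); v,u=np.mgrid[:384,:512]
    P=atz(n,u,v,z); r=np.hypot(P[...,0]-cw[0],P[...,1]-cw[1])
    m=(w>thr)&(r>rlo)&(r<rhi)
    k,l=cv2.connectedComponents(m.astype(np.uint8),connectivity=8)
    out=[]
    for i in range(1,k):
        q=l==i; ww=w[q]; uc=(u[q]*ww).sum()/ww.sum(); vc=(v[q]*ww).sum()/ww.sum()
        X=atz(n,np.array(uc),np.array(vc),z); out.append((uc.round(1),vc.round(1),int(q.sum()),X[:2].round(4),round(float(np.degrees(np.arctan2(X[1]-cw[1],X[0]-cw[0]))),1),round(float(np.hypot(*(X[:2]-cw))),4)))
    return out
E
python3 - <<'E'
from fit import *
for n in ("top","scene"):
    f=np.load(f"pics/{n}0.npz"); p,D=f["p"],f["d"]; C=cloud(n,D)
    # lid plate: median plate height and circle fit on plate boundary
    cw=np.array([.4845,.259])
    r=np.hypot(C[...,0]-cw[0],C[...,1]-cw[1])
    ring=(r>.03)&(r<.05); print(n,"plate z",np.median(C[ring][:,2]).round(4),C[ring][:,2].std().round(4))
    from numpy import linalg
    br=p.min(2); m=((br>90)&(r<.068)&(C[...,2]>.021)).astype(np.uint8)
    cs=max(cv2.findContours(m,cv2.RETR_EXTERNAL,cv2.CHAIN_APPROX_NONE)[0],key=cv2.contourArea)[:,0,:]
    P=atz(n,cs[:,0],cs[:,1],.027)[:,:2]
    s=least_squares(lambda q:np.hypot(P[:,0]-q[0],P[:,1]-q[1])-q[2],[*cw,.058],loss="soft_l1",f_scale=.001)
    print(" circle",s.x.round(4),np.abs(s.fun).mean().round(4)); cw=s.x[:2]
    for b in wmarks(n,p,None,0,.027,'b',25,.025,.056,cw): print("  lid blue",b)
    # red top of knob
    v,u=np.mgrid[:384,:512]
    kt=(C[...,2]>.060)&(r<.03); print(" knob top mean",C[kt].mean(0).round(4),kt.sum())
    # hub
    hw=np.array([.5605,-.199]); 
    r=np.hypot(C[...,0]-hw[0],C[...,1]-hw[1]); q=(r>.0185)&(r<.028)&(C[...,2]>.138)&(C[...,2]<.152); print(" hubz",np.median(C[q][:,2]).round(4),q.sum(), "cover zmax",C[(C[...,1]<-.3)&(C[...,0]>.4)&(C[...,0]<.75)&(C[...,1]>-.6)&(C[...,2]<.6)][:,2].max().round(3))
    for col in 'br':
        for b in wmarks(n,p,None,0,.146,col,20,.0,.036,hw): print("  hub",col,b)
E
```

```text
top plate z 0.0276 0.003
 circle [0.4846 0.2599 0.0568] 0.0007
  lid blue (np.float64(155.0), np.float64(209.0), 8, array([0.5134, 0.2936]), 49.5, 0.0442)
  lid blue (np.float64(179.6), np.float64(213.1), 9, array([0.4994, 0.2195]), -69.9, 0.0431)
  lid blue (np.float64(163.3), np.float64(232.4), 8, array([0.4423, 0.2682]), 168.9, 0.0431)
 knob top mean [0.4845 0.2597 0.0691] 96
 hubz 0.1458 120 cover zmax 0.381
  hub b (np.float64(314.8), np.float64(178.3), 3, array([ 0.5758, -0.1766]), 55.8, 0.0271)
  hub b (np.float64(331.0), np.float64(182.0), 3, array([ 0.5643, -0.2216]), -80.4, 0.023)
  hub b (np.float64(319.8), np.float64(193.7), 3, array([ 0.532 , -0.1887]), 160.0, 0.0303)
  hub r (np.float64(322.7), np.float64(175.5), 4, array([ 0.5834, -0.1991]), -0.3, 0.0229)
  hub r (np.float64(331.4), np.float64(174.8), 6, array([ 0.5849, -0.2238]), -45.5, 0.0348)
  hub r (np.float64(312.0), np.float64(177.0), 1, array([ 0.5798, -0.1689]), 57.4, 0.0357)
  hub r (np.float64(313.3), np.float64(188.3), 5, array([ 0.5477, -0.1711]), 114.6, 0.0306)
  hub r (np.float64(329.8), np.float64(190.3
[... 317 characters left out ...]
t64(243.9), 3, array([ 0.5304, -0.1889]), 161.4, 0.0318)
  hub b (np.float64(220.5), np.float64(252.5), 4, array([ 0.5758, -0.1775]), 54.6, 0.0264)
  hub b (np.float64(203.6), np.float64(259.2), 5, array([ 0.5635, -0.2216]), -82.3, 0.0228)
  hub r (np.float64(213.1), np.float64(242.8), 13, array([ 0.5395, -0.1731]), 129.0, 0.0334)
  hub r (np.float64(196.0), np.float64(254.7), 4, array([ 0.5398, -0.2277]), -125.7, 0.0354)
  hub r (np.float64(198.9), np.float64(252.5), 6, array([ 0.5395, -0.2183]), -137.4, 0.0286)
  hub r (np.float64(224.0), np.float64(254.7), 2, array([ 0.5868, -0.175 ]), 42.5, 0.0356)
  hub r (np.float64(215.0), np.float64(259.0), 1, array([ 0.5819, -0.1999]), -2.5, 0.0214)
```

Both cameras agree on the hub within 1 mm. The blue and red mark centroids put its centre at (0.557, -0.196), with slots at about 45.2° mod 120 and notches 53° clockwise of them. The lid centre is at about (0.485, 0.259). Its blue lines lie at 49.4, -70.6 and 169.6°, and the knob runs along -70.6°. I'll check the knob direction and then the IK.

```bash
cat >> h.py <<'E'
def quat(yaw):  # tool down, tool y axis at world angle yaw
    from scipy.spatial.transform import Rotation as Ro
    y=np.array([np.cos(yaw),np.sin(yaw),0]); z=np.array([0,0,-1.]); x=np.cross(y,z)
    q=Ro.from_matrix(np.stack([x,y,z],1)).as_quat(); return [float(q[3]),*map(float,q[:3])]
def yaw_now():
    from scipy.spatial.transform import Rotation as Ro
    o=env.get_state()["orientation"]; M=Ro.from_quat([o[1],o[2],o[3],o[0]]).as_matrix(); return np.arctan2(M[1,1],M[0,1]), M[:,2]
E
python3 - <<'E'
from h import *
for n in ("top","scene"):
    f=np.load(f"pics/{n}0.npz"); p,D=f["p"],f["d"]; C=cloud(n,D)
    r=np.hypot(C[...,0]-.485,C[...,1]-.259); k=C[(C[...,2]>.061)&(r<.032)][:,:2]
    rect=cv2.minAreaRect((k*1000).astype(np.float32)); print(n,"knob rect mm",rect)
    e,V=np.linalg.eigh(np.cov(k.T)); print(" pca dir",np.degrees(np.arctan2(V[1,1],V[0,1])))
y,z=yaw_now(); print("yaw now",np.degrees(y),z)
for base in (19.5,199.5-360):
  for P,dy in (((.485,.259,.55),0),((.485,.259,.105),0),((.557,-.196,.36),-4.3),((.557,-.196,.23),-4.3),((.557,-.196,.23),-64.3),((.557,-.196,.23),-72)):
    q=kin.inverse_kinematics(np.array(P),quat(np.radians(base+dy))); print(base,P,dy,None if q is None else np.round(q,3))
E
```

```text
top knob rect mm ((485.0801696777344, 260.0999755859375), (20.299718856811523, 39.38243103027344), 20.034578323364258)
 pca dir 110.03156111940544
scene knob rect mm ((485.03582763671875, 258.6602478027344), (19.793119430541992, 43.69017791748047), 18.500612258911133)
 pca dir 109.44242252367204
yaw now -64.22868875403243 [-8.25435881e-04  1.40395130e-03 -9.99998674e-01]
19.5 (0.485, 0.259, 0.55) 0 [ 0.253  0.291 -1.103  1.423  0.259  1.584 -0.488]
19.5 (0.485, 0.259, 0.105) 0 [-0.039  0.665 -0.738  1.961  0.643  0.765 -0.815]
19.5 (0.557, -0.196, 0.36) -4.3 [ 0.569  0.323 -0.427  1.674  0.143  1.175  0.372]
19.5 (0.557, -0.196, 0.23) -4.3 [ 0.563  0.454 -0.429  1.81   0.23   0.927  0.299]
19.5 (0.557, -0.196, 0.23) -64.3 [ 0.399  0.429 -0.214  1.822  0.113  0.903 -0.648]
19.5 (0.557, -0.196, 0.23) -72 [ 0.378  0.427 -0.187  1.823  0.098  0.901 -0.77 ]
-160.5 (0.485, 0.259, 0.55) 0 [ 0.299  0.319 -1.185  1.42   0.295  1.596  2.622]
-160.5 (0.485, 0.259, 0.105) 0 [ 0.24   0.919 -1.195  1.945  1.016  1.054  2.056]
-160.5 (0.557, -0.196, 0.36) -4.3 [ 0.128  0.289  0.131  1.705 -0.041  1.15  -2.606]
-160.5 (0.557, -0.196, 0.23) -4.3 [ 0.078  0.422  0.2    1.845 -0.105  0.885 -2.549]
-160.5 (0.557, -0.196, 0.23) -64.3 [ 1.051  0.727 -1.186  1.779  0.736  1.161  1.99 ]
-160.5 (0.557, -0.196, 0.23) -72 [ 1.051  0.727 -1.186  1.779  0.736  1.161  1.855]
```

The knob rectangle measures 20 x 40 mm and lies at -70°, which agrees with the blue line. I'll rise clear of the cover (top at 0.38 m) and go over the lid.

```bash
python3 - <<'E'
from h import *
s=env.get_state(); t0=s["time"]; p=s["tcp_pos"]
env.movel([p[0],p[1],.52],velocity=.25); print(env.get_state()["time"])
Y=quat(np.radians(19.7))
env.reach([.485,.2594,.40],Y); print(env.get_state()["time"],env.get_state()["qpos"].round(2))
env.movel([.485,.2594,.20],velocity=.15)
s=env.get_state(); print(s["time"],s["tcp_pos"],np.degrees(yaw_now()[0]),s["qpos"].round(2))
p,d=camera("scene"); cv2.imwrite("pics/a1.png",p)
E
```

```text
1.1167
4.25 [ 0.23  0.36 -1.06  1.68  0.32  1.29 -0.55]
5.7333 [0.48539064 0.25978883 0.20084232] 19.699440540876896 [ 0.1   0.57 -0.92  1.9   0.55  0.95 -0.74]
```

View pics/a1.png

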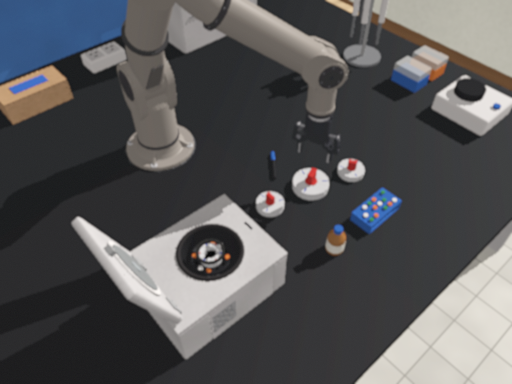

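The gripper (300–335, 140) is over the large lid at (311,184), and nothing has been disturbed. I'll descend, grip and lift.

```bash
python3 - <<'E'
from h import *
print(env.movel([.485,.2594,.106],velocity=.12,stop_force=12)); s=env.get_state(); print(s["time"],s["tcp_pos"],s["force"].round(1))
env.grip(0.0,60); s=env.get_state(); print(s["time"],s["opening"],s["tcp_pos"],s["force"].round(1),s["torque"].round(2))
print(env.movel([.485,.2594,.22],velocity=.12)); s=env.get_state(); print(s["time"],s["opening"],s["tcp_pos"],s["force"].round(1),s["torque"].round(2))
for n in("scene","top"):
    p,d=camera(n); cv2.imwrite(f"pics/b_{n}.png",p); np.savez(f"pics/b_{n}.npz",p=p,d=d)
E
```

```text
False
6.7167 [0.48532687 0.25983574 0.10660372] [-0.5  0.6  0. ]
7.3333 0.01940375379649555 [0.48516463 0.25950053 0.10630388] [ 0.1 -0.7  3.8] [-0.09  0.13 -0.  ]
False
8.4333 0.01917037990162412 [0.48465984 0.25897931 0.21921254] [-0.1  0.4 -2.7] [-0.08 -0.02 -0.02]
```

View pics/b_scene.png

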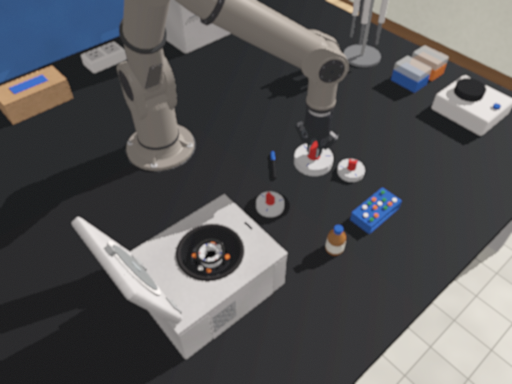

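The lid hangs level in the gripper at (313,158). I'll carry it over the hub and look again.

```bash
python3 - <<'E'
from h import *
env.movel([.485,.259,.33],velocity=.2)
env.reach([.557,-.196,.33],quat(np.radians(15.2)))
s=env.get_state(); print(s["time"],s["tcp_pos"],s["qpos"].round(3),np.degrees(yaw_now()[0]),yaw_now()[1].round(4))
print(env.movel([.557,-.196,.265],velocity=.12,stop_force=10)); s=env.get_state(); print(s["time"],s["tcp_pos"],s["force"].round(1),s["opening"])
for n in("scene","top"):
    p,d=camera(n); cv2.imwrite(f"pics/c_{n}.png",p); np.savez(f"pics/c_{n}.npz",p=p,d=d)
s=np.load("pics/c_scene.npz")["p"]; u,v=210,240; cv2.imwrite("pics/c_crop.png",cv2.resize(s[v-75:v+75,u-100:u+100],(800,600),interpolation=cv2.INTER_CUBIC))
E
```

```text
10.9167 [ 0.55736985 -0.19398422  0.33020336] [ 0.95   0.482 -0.976  1.687  0.423  1.201  0.138] 15.366890810136134 [ 4.e-04  7.e-04 -1.e+00]
False
11.6083 [ 0.55748627 -0.19565626  0.26553934] [-0.   0.  -1.9] 0.019593628321084352
```

View pics/c_crop.png

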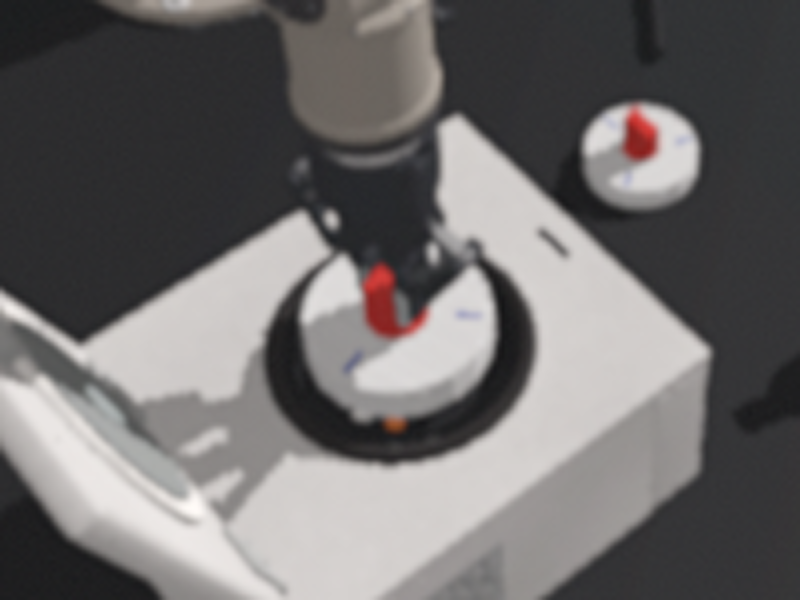

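View pics/c_top.png

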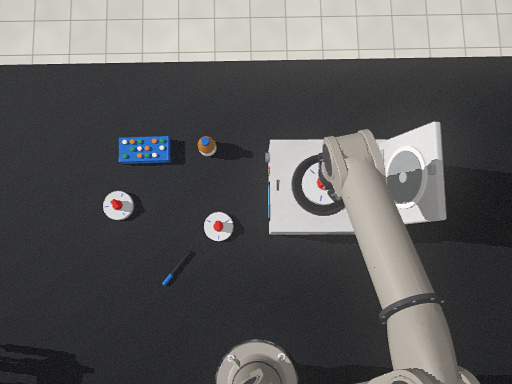

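View pics/c_scene.png

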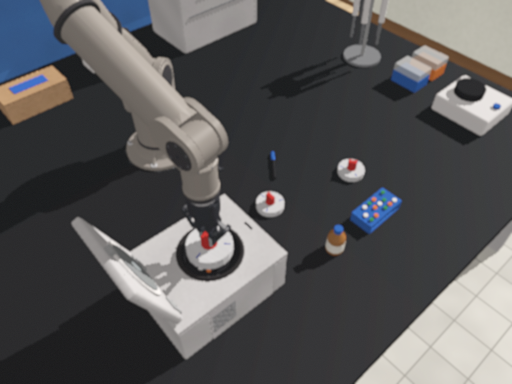

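```bash
python3 - <<'E'
from fit import *
tcp=np.array([.5575,-.1957]); z=.2655-.0553-.024
for n in("top","scene"):
    f=np.load(f"pics/c_{n}.npz"); p,D=f["p"],f["d"]; C=cloud(n,D)
    for b in wmarks(n,p,None,0,z,'b',15,.025,.058,tcp): print(n,b)
    r=np.hypot(C[...,0]-tcp[0],C[...,1]-tcp[1]); m=(r<.068)&(abs(C[...,2]-z)<.008)
    print(n,"plate z",np.median(C[m][:,2]),m.sum(),"exp",z)
    # visible outer edge points: contour pts at r>0.05
    cs=max(cv2.findContours(m.astype(np.uint8),cv2.RETR_EXTERNAL,cv2.CHAIN_APPROX_NONE)[0],key=cv2.contourArea)[:,0,:]
    P=atz(n,cs[:,0],cs[:,1],z)[:,:2]; rr=np.hypot(*(P-tcp).T); P=P[rr>.05]
    s=least_squares(lambda q:np.hypot(P[:,0]-q[0],P[:,1]-q[1])-.0573,tcp,loss="soft_l1",f_scale=.001); print(" circle",s.x.round(4),len(P),np.abs(s.fun).mean().round(4))
E
```

```text
top (np.float64(312.0), np.float64(171.3), 9, array([ 0.5885, -0.164 ]), 45.6, 0.0443)
top (np.float64(320.5), np.float64(197.8), 11, array([ 0.5152, -0.1839]), 164.4, 0.0439)
top plate z 0.1868980706390878 648 exp 0.1862
 circle [ 0.5565 -0.1937] 67 0.0011
scene (np.float64(225.9), np.float64(243.0), 5, array([ 0.5855, -0.1652]), 47.5, 0.0414)
scene (np.float64(197.5), np.float64(255.2), 9, array([ 0.5678, -0.239 ]), -76.6, 0.0445)
scene plate z 0.18664939894190058 1030 exp 0.1862
 circle [ 0.5595 -0.1976] 101 0.0012
```

The lid sits centred within 1–2 mm, and its lines at about 45° match the slots. I'll lower it to just on the seal first and watch the force.

```bash
python3 - <<'E'
from h import *
def show(*a):
    s=env.get_state(); print(*a,round(s["time"],2),s["tcp_pos"].round(4),"knob_h",round((s["tcp_pos"][2]-.0553-.146)*1e3,1),"F",s["force"].round(1),"T",s["torque"].round(2),np.degrees(yaw_now()[0]).round(1))
r=env.movel([.557,-.196,.237],velocity=.04,stop_force=9); show(r)
E
```

```text
False 12.56 [ 0.557  -0.196   0.2373] knob_h 36.0 F [-1.3 -0.5  1. ] T [0.04 0.32 0.03] 15.2
```

There is almost no force at 36 mm, so the lugs have passed the hub face (42 mm) and are in the slots. Next I'll press down.

```bash
cat >> h.py <<'E'
def show(*a):
    s=env.get_state(); print(*a,round(s["time"],2),s["tcp_pos"].round(4),"knob_h",round((s["tcp_pos"][2]-.0553-.146)*1e3,1),"F",s["force"].round(1),"T",s["torque"].round(2),np.degrees(yaw_now()[0]).round(1)); return s
E
python3 - <<'E'
from h import *
r=env.movel([.557,-.196,.2303],velocity=.02,stop_force=22); show(r)
env.dwell(.15); s=show(); print(s["opening"],s["qpos"].round(3))
p,d=camera("scene"); np.savez("pics/d.npz",p=p,d=d); C=cloud("scene",d)
r=np.hypot(C[...,0]-.557,C[...,1]+.196); m=(r<.055)&(r>.035)&(abs(C[...,2]-.151)<.012); print("plate h above hub",np.median(C[m][:,2])-.146,m.sum(),"expect",.0295-.024)
E
```

```text
False 13.04 [ 0.5573 -0.196   0.2311] knob_h 29.8 F [-4.1  0.8  8.1] T [ 0.03  0.82 -0.02] 15.2
13.19 [ 0.5573 -0.1959  0.2311] knob_h 29.8 F [-3.1  0.5  8.4] T [0.02 0.82 0.02] 15.2
0.019500301430860855 [ 0.899  0.582 -0.909  1.787  0.529  1.036  0.055]
plate h above hub 0.00666607664102406 545 expect 0.005499999999999998
```

The force matches the spring model (about 10 N at 29.8 mm). Next I'll twist clockwise with joint 7 in checked steps.

```bash
python3 - <<'E'
from h import *
env.movel([.5563,-.196,.2298],velocity=.02,stop_force=22); s=show("pressed")
q0=np.array(kin.inverse_kinematics(np.array([.5563,-.196,.2298]),quat(np.radians(15.2)))); print((q0-s["qpos"]).round(4))
T0=s["torque"][2]; sg=1
q=q0.copy(); q[6]=q0[6]+np.radians(3); env.goto_joints(q); s=show("+3")
y=np.degrees(yaw_now()[0])
np.save("q0.npy",q0); print("yaw change",y-15.2)
E
```

```text
pressed 13.49 [ 0.5571 -0.196   0.231 ] knob_h 29.7 F [-3.2  0.2  9.6] T [0.04 0.54 0.  ] 15.2
[ 0.      0.001   0.0008  0.0014 -0.0001 -0.0001  0.0001]
+3 13.74 [ 0.5574 -0.196   0.2311] knob_h 29.8 F [-1.4 -0.4  8. ] T [-0.    0.38  0.11] 18.2
yaw change 3.0231347484126516
```

```bash
python3 - <<'E'
from h import *
q0=np.load("q0.npy"); q=q0.copy()
for a in [-4,-10,-16,-22,-28,-34,-40,-46,-50,-53]:
    q[6]=q0[6]+np.radians(a); env.goto_joints(q); s=show(a)
    if abs(s["torque"][2])>.6 or abs(s["force"][2])>25 or np.linalg.norm(s["force"][:2])>20: print("STOP"); break
E
```

```text
-4 13.99 [ 0.5577 -0.1959  0.2312] knob_h 29.9 F [-0.1  1.5  8.2] T [ 0.03  0.25 -0.13] 11.1
-10 14.24 [ 0.5578 -0.1959  0.2312] knob_h 29.9 F [-1.3 -0.3  7. ] T [ 0.04  0.16 -0.12] 5.2
-16 14.49 [ 0.5578 -0.1959  0.2312] knob_h 29.9 F [-0.3 -0.1  8.5] T [ 0.05  0.16 -0.1 ] -0.9
-22 14.74 [ 0.5578 -0.1959  0.2312] knob_h 29.9 F [-0.6 -0.4  9.7] T [ 0.04  0.17 -0.14] -6.8
-28 14.99 [ 0.5578 -0.1959  0.2313] knob_h 30.0 F [-0.5  0.5  7.5] T [ 0.06  0.2  -0.13] -12.8
-34 15.24 [ 0.5578 -0.1959  0.2313] knob_h 30.0 F [0.8 0.3 7.4] T [ 0.01  0.12 -0.12] -18.8
-40 15.49 [ 0.5578 -0.1959  0.2312] knob_h 29.9 F [-1.1 -0.1  8.3] T [ 0.03  0.11 -0.14] -24.8
-46 15.74 [ 0.5578 -0.1959  0.2312] knob_h 29.9 F [0.4 1.1 8. ] T [ 0.06  0.18 -0.16] -30.8
-50 15.99 [ 0.5578 -0.1959  0.2312] knob_h 29.9 F [ 0.9 -0.3  8.5] T [ 0.04  0.16 -0.18] -34.8
-53 16.24 [ 0.5578 -0.1959  0.2312] knob_h 29.9 F [-0.  -0.7  8.2] T [ 0.04  0.17 -0.09] -37.8
```

```bash
python3 - <<'E'
from h import *
q0=np.load("q0.npy"); q=q0.copy()
for a in [-54.5,-56,-57.5,-59,-60,-61,-62,-63,-64,-65]:
    q[6]=q0[6]+np.radians(a); env.goto_joints(q); s=show(a)
    if abs(s["torque"][2])>.35 or np.linalg.norm(s["force"][:2])>15: print("STOP"); break
E
```

```text
-54.5 16.49 [ 0.5578 -0.1959  0.2313] knob_h 30.0 F [ 0.1 -0.1  8.4] T [ 0.06  0.21 -0.02] -39.3
-56 16.74 [ 0.5576 -0.1959  0.2312] knob_h 29.9 F [-1.  -0.1  8.6] T [0.05 0.34 0.08] -40.8
-57.5 16.99 [ 0.5573 -0.1959  0.2311] knob_h 29.8 F [-1.9 -0.1  9.8] T [0.02 0.54 0.13] -42.3
-59 17.24 [ 0.5571 -0.1959  0.2311] knob_h 29.8 F [-2.3 -0.7 10.2] T [0.03 0.71 0.26] -43.8
-60 17.49 [ 0.5571 -0.1958  0.2311] knob_h 29.8 F [-2.9 -0.5 11.8] T [0.04 0.77 0.58] -44.7
STOP
```

Torque rises at about -60° (0.58 N m), so this is the stop. I'll back off 3° to unload it, let the lid rise, and tug gently to check the lock.

```bash
python3 - <<'E'
from h import *
q0=np.load("q0.npy"); q=q0.copy()
q[6]=q0[6]+np.radians(-57); env.goto_joints(q); s=show("back")
x,y,z=s["tcp_pos"]
for zt in (.2325,.234,.235,.236,.237,.238):
    r=env.movel([.5575,-.196,zt],velocity=.015,stop_force=12); s=show(zt,r)
    if r or s["force"][2]<-10: break
E
```

```text
back 17.74 [ 0.5573 -0.1959  0.2311] knob_h 29.8 F [-1.3 -0.   9.6] T [0.12 0.46 0.16] -41.8
0.2325 False 18.09 [ 0.5576 -0.1959  0.2331] knob_h 31.8 F [-3.3  1.3  7.8] T [0.07 0.8  0.12] -41.8
0.234 False 18.34 [ 0.5576 -0.1959  0.2343] knob_h 33.0 F [-3.   0.2  6.3] T [0.12 0.72 0.12] -41.8
0.235 False 18.59 [ 0.5575 -0.196   0.2351] knob_h 33.8 F [-2.1 -0.1  4.6] T [0.09 0.53 0.12] -41.8
0.236 False 18.84 [ 0.5575 -0.196   0.2354] knob_h 34.1 F [ 1.6  0.8 -3.9] T [ 0.08 -0.2   0.1 ] -41.8
0.237 False 19.09 [ 0.5574 -0.196   0.2355] knob_h 34.2 F [  5.2   0.4 -12.9] T [-0.   -1.08  0.06] -41.8
```

The lid holds at 34.2 mm against a 13 N pull, so it is locked. I'll unload, release and retreat.

```bash
python3 - <<'E'
from h import *
env.movel([.5575,-.196,.2357],velocity=.015); show("neutral")
env.grip(.06); s=show("open"); print(s["opening"])
env.movel([.5575,-.196,.32],velocity=.1); show("up")
env.movel([.5575,-.05,.45],velocity=.2)
env.reach([.45,.25,.45],quat(yaw_now()[0]))
show("away")
from fit import wmarks
for n in("scene","top"):
    p,d=camera(n); cv2.imwrite(f"pics/e_{n}.png",p); np.savez(f"pics/e_{n}.npz",p=p,d=d); C=cloud(n,d)
    r=np.hypot(C[...,0]-.557,C[...,1]+.196); m=(r<.052)&(r>.03)&(abs(C[...,2]-.156)<.012); P=C[m]
    A=np.c_[P[:,:2]-[.557,-.196],np.ones(len(P))]; c=np.linalg.lstsq(A,P[:,2],rcond=None)[0]; print(n,"plate z",c[2].round(4),"expect .156 tilt",c[:2].round(3))
    M=wmarks(n,p,None,0,.156,'b',20,.03,.055,np.array([.557,-.196]))
    for b in M: print(b)
    print(" centre",np.mean([b[3] for b in M if b[2]>3],0))
t=cv2.imread("pics/e_top.png");s=cv2.imread("pics/e_scene.png")
f=lambda p,u,v,r=34:cv2.resize(p[v-r:v+r,u-r:u+r],(400,400),interpolation=cv2.INTER_CUBIC)
cv2.imwrite("pics/e_crop.png",np.hstack([f(t,322,185),f(s,210,250)]))
E
```

```text
neutral 19.34 [ 0.5574 -0.196   0.2355] knob_h 34.2 F [ 2.5  0.8 -6.9] T [ 0.06 -0.54  0.08] -41.8
open 19.81 [ 0.5576 -0.1961  0.236 ] knob_h 34.7 F [ 0.3 -0.2  0.1] T [-0.01  0.04  0.01] -41.8
0.06004021666933392
up 20.8 [ 0.5571 -0.1961  0.3193] knob_h 118.0 F [ 1.  -0.1  0.1] T [0.02 0.04 0.04] -41.8
away 23.13 [0.4512 0.2484 0.4496] knob_h 248.3 F [-0.5 -0.2  0.4] T [-0.06 -0.04  0.01] -42.1
scene plate z 0.1568 expect .156 tilt [ 0.001 -0.001]
(np.float64(219.5), np.float64(237.0), 4, array([ 0.5424, -0.1535]), 108.9, 0.045)
(np.float64(192.1), np.float64(250.0), 5, array([ 0.5281, -0.2299]), -130.5, 0.0446)
(np.float64(217.7), np.float64(262.7), 7, array([ 0.6003, -0.2051]), -11.9, 0.0443)
 centre [ 0.55693333 -0.19616667]
top plate z 0.1566 expect .156 tilt [-0.     0.008]
(np.float64(324.8), np.float64(168.6), 8, array([ 0.6009, -0.2043]), -10.8, 0.0447)
(np.float64(307.7), np.float64(189.2), 10, array([ 0.5441, -0.154 ]), 107.1, 0.0439)
(np.float64(334.6), np.float64(194.1), 9, array([ 0.5284, -0.2281]), -131.7, 0.043)
 centre [ 0.5578     -0.19546667]
```

View pics/e_crop.png

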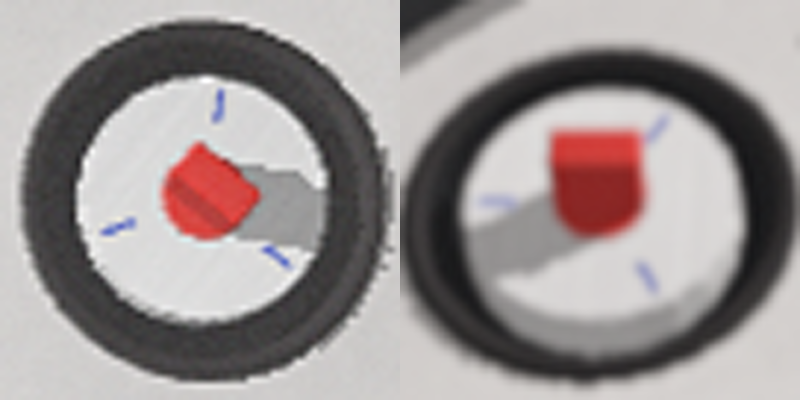

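View pics/e_scene.png

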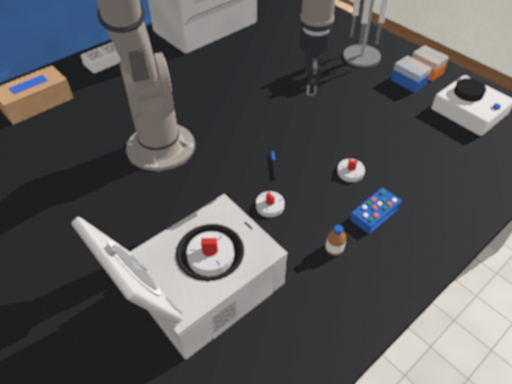

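The lid lies level and centred in the rotor at (210,250). The bottle at (336,241), the rack at (376,209) and the marker at (272,165) have not moved, and the arm is clear. I'll hand the job in.

```bash
python3 - <<'E'
from h import *
env.dwell(.3); job.job_done(); print("done")
E
```

```text
the job is handed in; nothing more can be done
done
```

The rotor lid is locked on the hub and released. I handed the job in at about 23.5 s of the 72 s allowed, and it reports no verdict.

**What I did:** I gripped the largest of the three lids by its red knob and carried it to the hub. I had lined its lugs up with the slots from the blue marks, so it dropped in without any searching. I pressed it to 29.8 mm at about 10 N and turned it clockwise to the stop, which came at about 60°. There I read at most 0.58 N m of torque and about 12 N of vertical force. I then backed off 3° and let it spring up.

**Last checks:**
- **Lock:** the knob point stood at 34.2 mm (target 34 ± 1.2 mm) and held against a 13 N upward pull before I let go.
- **Position:** from the cameras, the lid is centred within about 1 mm, tilted less than 0.01 rad and turned about 56–57° from the slots, inside the notches.
- **Bystanders:** the bottle, rack and marker look unmoved in the final picture; I did not measure them.
- **Disagreements:** the cameras differed by 1–3 mm on the lid's starting position. Depth put the plate about 0.7 mm high at the end, the same offset it showed when the lid was on the bench. Neither affected the result.

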